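# Open the safety cap of the cleaner bottle on the appliance bench

### The arm

A 6-joint arm with a two-finger parallel gripper is mounted at the origin on the work surface. World frame = base frame: x ahead of the robot, y to its left, z up, the work surface at z = 0. Lengths are in m, angles in rad, forces in N, time in s.
With the tool pointing down it reaches from about 0.325 to 0.85 m from the base axis. Payload 4.4 kg.
Tool frame: the origin (TCP) lies on the centre line of the jaws, within the pads' length; the fingertips stand 11 mm ahead of it and the grasp point (between the pads) lies 8 mm behind it; z points along the fingers, y is the line along which they close (so a half turn about z gives the same grasp; the last joint's range is limited). The gripper opens to 94 mm and grips with 3 to 60 N. Pads are 16 mm wide; open, the fingers measure 119 mm over their backs; the gripper's body (75 mm by 177 mm) begins 78 mm behind the grasp point.
Start: joints at [-1.262, 0.207, 1.542, -0, 1.393, -0.15], TCP at [0.255, -0.516, 0.216] pointing down, gripper open.
Joint ranges: [-2.73, 2.73], [-0.86, 2.22], [0.23, 2.46], [-1.11, 4.25], [0.08, 2.63], [-2.82, 2.82]. Speed limits (rad/s): [2.79, 2.79, 3.14, 3.14, 3.14, 3.14].

### API

Orientations are given as a rotation vector (axis times angle).
In Python, from workcell import read_state, cams, ticket gives the robot as it stands.
- The arm moves only by the shell command python3 -m crank 'ROWS' [FORCE]. ROWS is JSON, a list of rows, each a list of 5 numbers: the finger opening in cm, from 0 to 9.4, then the shift along the tool's x, y, z in cm, then the turn about the tool's z in degrees. A call has 1 to 12 rows; each row is the pose to reach, as a shift and turn from the pose commanded when the call began, along the tool's axes at that moment; what a row does not reach only later rows make up. A row lasts 1/10 s, in which the tool goes at most 50 mm and 8.59 degrees, less where a joint would pass 70% of its speed; a pose out of reach is approached as far as the arm can. A call with a gripper value outside its range is refused whole. The fingers move at their own pace and stop on an object; FORCE is the grip in N (left out, the last holds). Time passes only in rows, so rows that repeat a pose let the fingers close. It gives the time, the measured TCP pose, the force, the opening and the grip force at its end, in the units of the state.
- read_state(): the state, without advancing time (a new reading comes with each control period).
- cams.camera(name): name is "scene" or "top" or "wrist"; returns a dict with "pixels" (400x640x3 uint8, blue, green, red), "z_map" (400x640 float32, m along the optical axis (not along the pixel's ray), 0 where there is no reading), "K" (3x3 intrinsics, pixels), "D" ([k1, k2, p1, p2, k3] as OpenCV has them; the pictures are not rectified), "T" (4x4, takes a point from camera to world coordinates); the wrist camera has in their place "mount" (4x4, takes a point from camera to tool coordinates, whose origin is the TCP and whose axes are the flange's). Camera axes: x right, y down, z forward; pixel columns grow to the right and rows downward; lengths in m; the calibration is good to about 2 mm. A picture is of the moment at which its call begins: read the wrist's pose just before it.
- ticket.sign_off(): hands the job in; it is judged then, once.
The state is a dict: "time_s": time; "q": joint angles; "dq": joint speeds; "effort": joint torques, N m; "tool_pos": TCP position; "eef_rot": TCP orientation; "force": force on the tool from outside, world axes, zero at the start; "wrist_torque": the same for the moment, N m; "finger_gap": opening from 0.0 (shut) to 1.0 (fully open); "gripper_force": force on a finger pad.
Only numpy, scipy, OpenCV 4.12 (cv2) and the standard library are available. Lean on these libraries where they do the work, as an engineer would, in place of code of your own. Each camera call takes 0.05 s, during which the arm holds its last target. There are 200 camera calls.

### The job

Lift the dosing cup off the cleaner bottle and set it down in the steel tray, standing mouth down as it is now. Then press the bottle's push-and-turn safety cap down, keep it pressed while twisting it anticlockwise until it comes free, lift it off and finish still gripping it, level and steady, about 10 cm straight above the neck of the bottle. Leave everything else on the bench where it is.

Things in the scene. Friction and masses are not known exactly. Their poses are not given: they have to be found in the camera images.
- neck_top (a point): centre of the top of the bottle's neck, 156 mm above the bench, under the cap; z up. The grey plastic cleaner bottle, 92 mm across, has a flat shoulder 120 mm above the bench, from which the neck (36 mm across) rises
- cap_center (a point): middle (half-way up, on the axis) of the black ribbed safety cap: 50 mm across, 32 mm high, about 30 g. At the start it is locked on the neck, hidden under the dosing cup, its underside 17 mm above the bottle's shoulder, its top 169 mm above the bench. z is up along its axis
- cap_press (a joint): how far the spring under the cap is pressed below the locked height, in m: 0 with the cap locked, 0.008 with the cap fully down, -0.004 once the cap is off. The spring pushes up with 5.4 N at 0 and 0.9 N more per mm, so 11 N at 6 mm; the freed cap pops up about 4 mm
- cup_center (a point): middle (half-way up, on the axis) of the white plastic dosing cup: straight, round, 62 mm outside diameter, 56 mm high, wall 2.5 mm, about 40 g. It starts mouth down over the cap, rim resting on the bottle's shoulder, 3.5 mm clear of the cap all round, closed top 176 mm above the bench; raise it straight up 55 mm to clear the cap. z is up while it stands mouth down
- cup: the same dosing cup; origin at the centre of its rim, on the underside as it stands mouth down, z up
- cap: the same cap; origin at the centre of its open underside, z up, x to one of two lugs that sit under ledges of the neck; yaw 0 to the bottle while locked. Pressed down over 4.5 mm (5.5 to 8 is good) its lugs pass under a tooth; it turns anticlockwise seen from above: past the tooth at 45 degrees, free to lift from 55 to 125 degrees (70 is good). Clockwise it meets a stop
- jug: the cleaner bottle with its clamp, fixed to the bench; origin at the centre of the clamp's 130 x 130 mm steel foot, on the bench, z up. Bottle and tray stand on either side of the bench's middle, in either order
- tray: shallow steel tray fixed to the bench, 200 (its x) x 150 (its y) x 25 mm high, walls and floor 4 mm; origin under its centre, on the bench, z up
- driver: bystander, to be left alone: screwdriver with a black handle, lying; origin under its middle
- dial: bystander, to be left alone: loose white oven dial, 42 mm across, 24 mm high; origin at its underside
- coupling: bystander, to be left alone: white plastic ring, 60 mm across, 12 mm high; origin at its underside
- mug: bystander, to be left alone: white mug, 76 mm across, 85 mm high, handle; origin at its underside
- spray: bystander, to be left alone: closed white bottle with black cap, 60 mm across, 170 mm high; origin at its underside
- tags: bystander, to be left alone: roll of price tags, 70 mm across, 34 mm high; origin at its underside
- brush: bystander, to be left alone: scrubbing brush lying on its bristles, 130 x 50 x 34 mm; origin at its underside
Things that resemble listed ones, but are neither listed nor needed, are in the scene too. Leave any turquoise look-alike of the cup alone.

How it is judged:
On the way, in this order (a step that is already met when the one before it is completed fails the run):
1. the dosing cup stands mouth down in the tray, released and at rest (x of cup_center in the frame of tray between -0.07 and 0.07 m and y of cup_center in the frame of tray between -0.05 and 0.05 m and z of cup_center in the frame of tray below 0.042 m and angle between cup's own z axis and vertical below 0.2 rad and contact force between cup and the fingers below 0.05 N and linear speed of cup below 0.03 m/s), for 0.2 s.
2. the cap is pressed down on the neck (value of joint cap_press above 0.0035 m), for 0.05 s.
3. the cap is twisted past its locking position (angle between the x axis of cap and the x axis of jug, either way round above 0.75 rad), for 0.05 s.
At the end, for the whole second after the job is handed in: Cup mouth down (0.2 rad), at rest and released in the tray, centre within 70 mm (x), 50 mm (y) of the tray centre; cap still in the fingers (over 1 N), level within 0.3 rad, its centre 50-180 mm above the neck top and within 35 mm of the neck axis, touching neither bottle nor cup (all of step 1 and z of cap_center in the frame of neck_top between 0.05 and 0.18 m and horizontal distance between cap_center and neck_top below 0.035 m and angle between cap's own z axis and vertical below 0.3 rad and contact force between cap and the fingers above 1 N and contact force between cap and jug below 0.05 N and contact force between cap and cup below 0.05 N and linear speed of cap below 0.03 m/s); the arm keeps its last pose, push and grip.
It fails at once if another thing on the bench is moved by more than 40 mm (distance of any of driver, dial, coupling, mug, spray, tags, brush from where it was at the start of the episode above 0.04 m).
It fails at once if the dosing cup is dropped from a height (falls faster than 1 m/s) (linear speed of cup above 1 m/s and contact force between cup and the fingers below 0.05 N).
It also fails if it takes over 61 s, if anything falls off the work surface, if the arm or the gripper's body presses on something with over 40 N, if the wrist force passes 120 N, or if a joint passes its speed limit or range.

## Working session

There is one attempt and no reset: what is moved stays moved. The work goes in short steps, Python scripts to look and compute and a shell command to move; the robot and the scene stay as the last step left them, time stands still between calls to the robot, and variables do not carry over. Pictures are saved under pics/ and viewed, at most 10 in all, crops included, and the job is handed in when it is done.

```bash
mkdir -p pics; ls; cat > h.py <<'E'
import numpy as np, cv2
from workcell import read_state, cams, ticket
from scipy.spatial.transform import Rotation as R
def world(c, u, v, T=None, z=None):
    p=cv2.undistortPoints(np.array([[[u,v]]],float),c["K"],np.array(c["D"]))[0,0]
    T=c["T"] if T is None else T
    T=np.array(T)
    if z is None:
        d=c["z_map"][int(round(v)),int(round(u))]
        return T[:3,:3]@(np.array([p[0],p[1],1])*d)+T[:3,3]
    r=T[:3,:3]@np.array([p[0],p[1],1]); return T[:3,3]+r*(z-T[2,3])/r[2]
def cloud(c,T=None):
    T=np.array(c["T"] if T is None else T); h,w=c["z_map"].shape
    g=np.stack(np.meshgrid(np.arange(w),np.arange(h)),-1).reshape(-1,1,2).astype(float)
    p=cv2.undistortPoints(g,c["K"],np.array(c["D"]))[:,0]
    P=np.c_[p,np.ones(len(p))]*c["z_map"].reshape(-1,1)
    return (P@T[:3,:3].T+T[:3,3]).reshape(h,w,3)
E
python3 - <<'E'
from h import *
import pickle
s=read_state(); print(s)
for n in("top","scene"):
    c=cams.camera(n); cv2.imwrite(f"pics/{n}0.png",c["pixels"]); pickle.dump(c,open(n+".pkl","wb"))
    print(n,np.array(c["T"]).round(3).tolist())
E
```

```text
pics
{'time_s': 0.0, 'q': array([-1.26249084e+00,  2.07443979e-01,  1.54293355e+00, -2.43787066e-05,
        1.39350416e+00, -1.50530128e-01]), 'dq': array([ 0.00076817, -0.0005309 , -0.00085696,  0.00125597, -0.00181166,
       -0.00076774]), 'effort': array([ 2.25926429e-03, -3.70870113e+01, -2.81417263e+01,  6.98581338e-02,
        3.57751222e-02, -1.66918412e-04]), 'tool_pos': array([ 0.2543971 , -0.51478941,  0.21528686]), 'eef_rot': array([-3.05705780e+00, -7.13919652e-01,  3.20691648e-04]), 'force': array([0.55114426, 1.39215193, 0.65948919]), 'wrist_torque': array([-0.03609189, -0.00832676,  0.02787244]), 'gripper_force': 0.0, 'finger_gap': 0.9989283649732146}
top [[-0.008, -1.0, 0.024, 0.513], [-1.0, 0.008, -0.012, -0.0], [0.012, -0.024, -1.0, 1.225], [0.0, 0.0, 0.0, 1.0]]
scene [[-0.629, 0.549, -0.551, 1.125], [0.778, 0.448, -0.441, 0.469], [0.005, -0.706, -0.708, 0.861], [0.0, 0.0, 0.0, 1.0]]
```

View pics/top0.png

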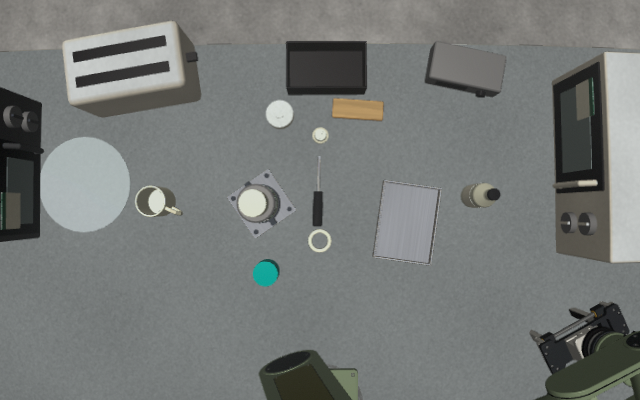

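View pics/scene0.png

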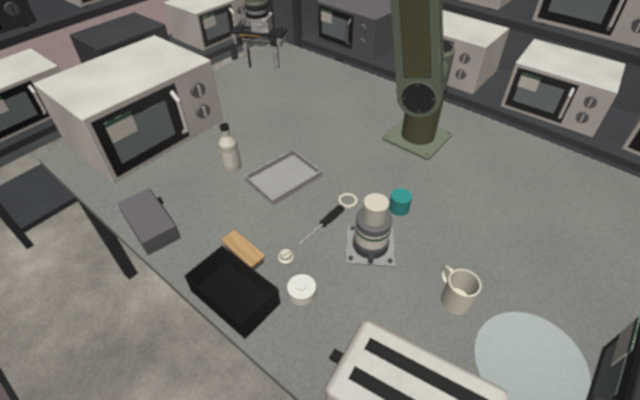

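Top view: the white cup on the grey bottle and its clamp foot is at (253,202). The turquoise look-alike is at (266,273), the tray at (407,222), the spray at (482,194) and the mug at (154,202). The scene view agrees, with the cup at (376,210). The only white cup on a bottle with a square clamp foot is the one at (253,202), so that is the target. I'll confirm with a crop and measure.

```bash
python3 - <<'E'
from h import *
import pickle
c=pickle.load(open("top.pkl","rb")); P=cloud(c); s=pickle.load(open("scene.pkl","rb"));Q=cloud(s)
def circ(P,sl,lo,hi,n):
    p=P[sl].reshape(-1,3); p=p[(p[:,2]>lo)&(p[:,2]<hi)]
    (x,y),r=cv2.minEnclosingCircle(p[:,:2].astype(np.float32)); print(n,len(p),"med z",np.median(p[:,2]).round(4),"mean",p[:,:2].mean(0).round(4),"circ",round(x,4),round(y,4),round(r,4))
circ(P,np.s_[170:240,225:300],.166,.19,"cup top"); circ(Q,np.s_[180:225,350:392],.17,.19,"cup scene"); circ(P,np.s_[255:290,245:290],.02,.2,"turq")
for n,sl in dict(mug=np.s_[180:225,130:185],spray=np.s_[175:215,455:505],driver=np.s_[150:230,310:326],ring=np.s_[228:254,306:334]).items():
    p=P[sl].reshape(-1,3); p=p[p[:,2]>.006]; print(n,p.min(0).round(3),p.max(0).round(3))
for u,v in [(384,181),(440,187),(430,264),(374,256)]: print("tray corner",world(c,u,v,z=.025).round(4))
for u,v in [(265,170),(296,208),(259,237),(228,204)]: print("foot",world(c,u,v,z=.004).round(4))
print("tray floor z",P[222,407])
cv2.imwrite("pics/crop.png",np.hstack([cv2.resize(c["pixels"][165:295,210:340],(400,400),interpolation=3),cv2.resize(s["pixels"][170:280,330:440],(400,400),interpolation=3)]))
st=read_state(); print(R.from_rotvec(st["eef_rot"]).as_matrix().round(3))
w=cams.camera("wrist"); print(np.array(w["mount"]).round(3))
E
```

```text
cup top 626 med z 0.176 mean [0.5261 0.1486] circ 0.5262 0.1491 0.0316
cup scene 410 med z 0.1771 mean [0.5312 0.1511] circ 0.5291 0.1501 0.0322
turq 552 med z 0.0557 mean [0.3534 0.1338] circ 0.352 0.1349 0.032
mug [ 0.495 -0.     0.006] [0.589 0.492 1.225]
spray [ 0.494 -0.469  0.006] [ 0.593 -0.     1.225]
driver [ 0.459 -0.016  0.006] [0.65  0.021 1.225]
ring [ 0.402 -0.032  0.006] [0.513 0.035 1.225]
tray corner [ 0.5801 -0.1657  0.025 ]
tray corner [ 0.5637 -0.3099  0.025 ]
tray corner [ 0.3671 -0.2818  0.025 ]
tray corner [ 0.3895 -0.1383  0.025 ]
foot [0.6121 0.1395 0.004 ]
foot [0.5131 0.0599 0.004 ]
foot [0.439 0.156 0.004]
foot [0.5248 0.2359 0.004 ]
tray floor z [ 0.47438684 -0.2272737   0.00479777]
[[ 0.897  0.443 -0.001]
 [ 0.443 -0.897  0.002]
 [ 0.    -0.002 -1.   ]]
[[-0.001 -0.959 -0.284  0.082]
 [ 1.    -0.001 -0.     0.   ]
 [-0.    -0.284  0.959 -0.168]
 [ 0.     0.     0.     1.   ]]
```

View pics/crop.png

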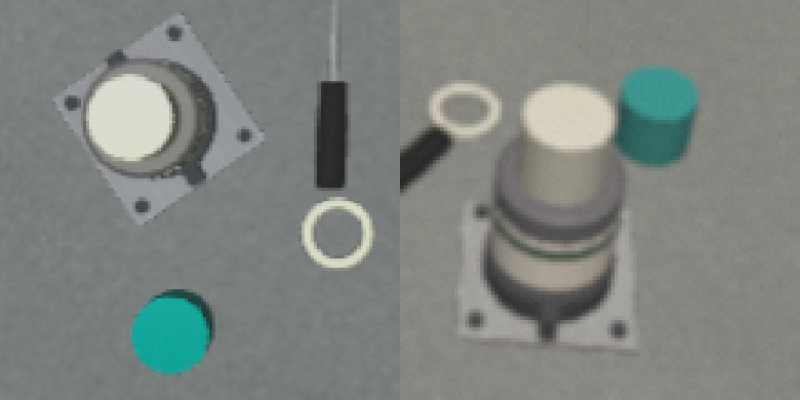

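The crop confirms it: the white cup sits mouth down on the strapped grey bottle with its square clamp foot. The turquoise one stands on the bench and is left alone. Measured cup axis is ≈ (0.526, 0.149) with its top at 0.176 and radius 0.032, all as expected; tray centre ≈ (0.475, -0.224). Moving above the bottle.

```bash
python3 -m crank '[[9.4,53.8,-47.6,-4,0],[9.4,53.8,-47.6,-4,0],[9.4,53.8,-47.6,-4,0],[9.4,53.8,-47.6,-4,0],[9.4,53.8,-47.6,-4,0],[9.4,53.8,-47.6,-4,0],[9.4,53.8,-47.6,-4,0],[9.4,53.8,-47.6,-4,0],[9.4,53.8,-47.6,-4,0],[9.4,53.8,-47.6,-4,0],[9.4,53.8,-47.6,-4,0],[9.4,53.8,-47.6,-4,0]]' 15
cat >> h.py <<'E'
def to(x,y,z):
    s=read_state(); M=R.from_rotvec(s["eef_rot"]).as_matrix(); print("t",round(s["time_s"],2),"pos",s["tool_pos"].round(4),"force",s["force"].round(1),"yaw x",np.degrees(np.arctan2(M[1,0],M[0,0])).round(1),"tilt",np.degrees(np.arccos(-M[2,2])).round(2),"gap",round(s["finger_gap"]*94,1),"gf",round(s["gripper_force"],1))
    print("shift cm",(M.T@(np.array([x,y,z])-s["tool_pos"])*100).round(2))
def wcam():
    s=read_state(); w=cams.camera("wrist"); T=np.eye(4); T[:3,:3]=R.from_rotvec(s["eef_rot"]).as_matrix(); T[:3,3]=s["tool_pos"]; return w,T@np.array(w["mount"])
E
python3 -c "
from h import *
to(.526,.149,.25)"
```

```text
time_s: 1.35
tool_pos: [0.4813, 0.0412, 0.2499]
eef_rot: [3.059, 0.715, 0.0]
force: [0.1, -1.0, 0.7]
finger_gap: 0.999
gripper_force: 0.0
t 1.35 pos [0.4813 0.0412 0.2499] force [ 0.1 -1.   0.7] yaw x 26.3 tilt 0.02 gap 93.9 gf 0.0
shift cm [ 8.78 -7.68 -0.01]
```

```bash
python3 -m crank '[[9.4,8.8,-7.7,0,0],[9.4,8.8,-7.7,0,0],[9.4,8.8,-7.7,0,0],[9.4,8.8,-7.7,0,0],[9.4,8.8,-7.7,0,0]]'
python3 -c "
from h import *
w,T=wcam(); P=cloud(w,T); cv2.imwrite('pics/w1.png',w['pixels'])
p=P[(P[...,2]>.168)&(P[...,2]<.185)&(np.hypot(P[...,0]-.526,P[...,1]-.149)<.045)]
(x,y),r=cv2.minEnclosingCircle(p[:,:2].astype(np.float32)); print(len(p),p.mean(0).round(4),x,y,r)
to(.526,.149,.142)"
```

```text
time_s: 1.85
tool_pos: [0.5253, 0.1463, 0.2493]
eef_rot: [3.059, 0.714, -0.003]
force: [-0.5, -0.1, 0.2]
finger_gap: 0.999
gripper_force: 0.0
4607 [0.5266 0.1497 0.1752] 0.5251412391662598 0.14903244376182556 0.03131652995944023
t 1.9 pos [0.5253 0.1458 0.2494] force [-0.6 -0.4 -0.4] yaw x 26.2 tilt 0.09 gap 94.0 gf 0.0
shift cm [ 0.22 -0.26 10.74]
```

View pics/w1.png

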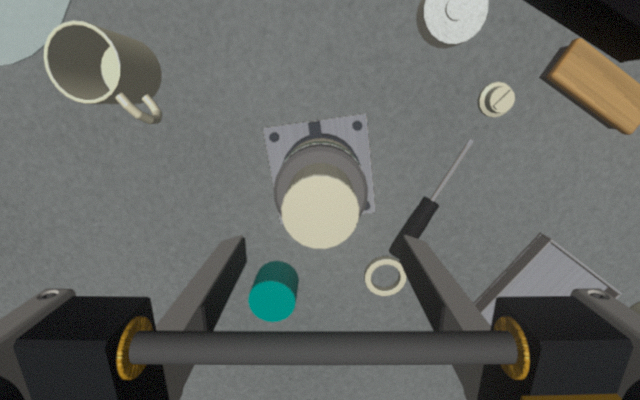

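The wrist view shows the cup top centred at (320,212), between the open fingers. It agrees with the top camera to about 1 mm, so I'm correcting the small offset and descending.

```bash
python3 -m crank '[[9.4,0.2,-0.25,0,0],[9.4,0.2,-0.25,3,0],[9.4,0.2,-0.25,7,0],[9.4,0.2,-0.25,10,0],[9.4,0.2,-0.25,10.7,0],[9.4,0.2,-0.25,10.7,0],[9.4,0.2,-0.25,10.7,0]]'
python3 -c "
from h import *
to(.5258,.1492,.142)"
```

```text
time_s: 2.6
tool_pos: [0.528, 0.1499, 0.1447]
eef_rot: [3.059, 0.713, 0.005]
force: [-0.5, -0.2, -0.6]
finger_gap: 1.001
gripper_force: 0.0
t 2.6 pos [0.528  0.1499 0.1447] force [-0.5 -0.2 -0.6] yaw x 26.2 tilt 0.18 gap 94.1 gf 0.0
shift cm [-0.23 -0.04  0.27]
```

```bash
python3 -m crank '[[9.4,0,0,0,0],[7.5,0,0,0,0],[6.5,0,0,0,0],[6,0,0,0,0],[5.5,0,0,0,0],[5.5,0,0,0,0],[5.5,0,0,0,0],[5.5,0,0,0,0]]' 12
python3 -c "
from h import *
to(.5258,.1492,.230)"
```

```text
time_s: 3.4
tool_pos: [0.5267, 0.1503, 0.1429]
eef_rot: [-3.059, -0.714, -0.0]
force: [-0.3, 0.7, 0.9]
finger_gap: 0.66
gripper_force: 12.0
t 3.4 pos [0.5267 0.1503 0.1429] force [-0.3  0.7  0.9] yaw x 26.3 tilt 0.01 gap 62.0 gf 12.0
shift cm [-0.12  0.06 -8.71]
```

```bash
python3 -m crank '[[5.5,0,0,-1,0],[5.5,0,0,-3,0],[5.5,0,0,-5.5,0],[5.5,0,0,-8,0],[5.5,0,0,-9,0],[5.5,0,0,-9,0],[5.5,-2,3,-9,0],[5.5,-4.5,6.5,-9,0],[5.5,-7,10.3,-9,0],[5.5,-9.5,14,-9,0],[5.5,-12,17.7,-9,0],[5.5,-14.5,21.4,-9,0]]'
python3 -c "
from h import *
to(.475,-.224,.027)"
```

```text
time_s: 4.6
tool_pos: [0.4898, -0.1071, 0.2311]
eef_rot: [-3.058, -0.714, 0.004]
force: [0.2, 0.7, -0.6]
finger_gap: 0.661
gripper_force: 12.0
t 4.6 pos [ 0.4898 -0.1071  0.2311] force [ 0.2  0.7 -0.6] yaw x 26.3 tilt 0.16 gap 62.2 gf 12.0
shift cm [-6.47  9.87 20.4 ]
```

```bash
python3 -m crank '[[5.5,-2.3,3.5,0,0],[5.5,-4.6,7,0,0],[5.5,-6.5,9.9,0,0],[5.5,-6.5,9.9,4,0],[5.5,-6.5,9.9,8,0],[5.5,-6.5,9.9,12,0],[5.5,-6.5,9.9,15,0],[5.5,-6.5,9.9,17,0],[5.5,-6.5,9.9,18,0],[5.5,-6.5,9.9,18,0],[5.5,-6.5,9.9,18,0]]'
python3 -c "
from h import *
to(.475,-.224,.027)"
```

```text
time_s: 5.7
tool_pos: [0.4772, -0.2236, 0.0531]
eef_rot: [3.059, 0.714, 0.001]
force: [0.7, 0.0, 0.1]
finger_gap: 0.656
gripper_force: 12.0
t 5.7 pos [ 0.4772 -0.2236  0.0531] force [0.7 0.  0.1] yaw x 26.3 tilt 0.03 gap 61.7 gf 12.0
shift cm [-0.22 -0.06  2.61]
```

```bash
python3 -m crank '[[5.5,0,0,1,0],[5.5,0,0,1.8,0],[5.5,0,0,2.3,0],[5.5,0,0,2.5,0],[5.5,0,0,2.6,0],[5.5,0,0,2.7,0],[5.5,0,0,2.7,0],[5.5,0,0,2.7,0]]'
python3 -c "
from h import *
to(.475,-.224,.027)"
```

```text
time_s: 6.5
tool_pos: [0.4765, -0.2231, 0.0269]
eef_rot: [-3.058, -0.714, 0.002]
force: [-4.1, 2.8, 7.9]
finger_gap: 0.658
gripper_force: 12.0
t 6.5 pos [ 0.4765 -0.2231  0.0269] force [-4.1  2.8  7.9] yaw x 26.3 tilt 0.08 gap 61.8 gf 12.0
shift cm [-0.18  0.01 -0.01]
```

Contact is felt at 8 N, so the cup stands. Releasing and rising.

```bash
python3 -m crank '[[6.8,0,0,-0.05,0],[7.5,0,0,-0.1,0],[8.5,0,0,-0.1,0],[9.4,0,0,-0.1,0],[9.4,0,0,-1,0],[9.4,0,0,-4,0],[9.4,0,0,-8,0],[9.4,0,0,-13,0],[9.4,0,0,-18,0],[9.4,0,0,-22,0],[9.4,0,0,-22,0],[9.4,0,0,-22,0]]'
python3 -c "
from h import *
c=cams.camera('top'); P=cloud(c); cv2.imwrite('pics/top1.png',cv2.resize(c['pixels'][140:290,200:460],(780,450),interpolation=3))
w,T=wcam(); W=cloud(w,T); cv2.imwrite('pics/w2.png',w['pixels'])
for A in (P,W):
  p=A[(abs(A[...,2]-.06)<.006)&(np.hypot(A[...,0]-.475,A[...,1]+.224)<.06)]; print(len(p), p.mean(0).round(4) if len(p) else '')
p=P[(P[...,2]>.162)&(P[...,2]<.178)&(np.hypot(P[...,0]-.526,P[...,1]-.149)<.045)]
(x,y),r=cv2.minEnclosingCircle(p[:,:2].astype(np.float32)); print('cap',len(p),p.mean(0).round(4),x,y,r)
to(.526,.149,.25)"
```

```text
time_s: 7.7
tool_pos: [0.4775, -0.2238, 0.2476]
eef_rot: [3.057, 0.714, 0.004]
force: [0.0, -0.4, -0.4]
finger_gap: 0.998
gripper_force: 0.0
257 [ 0.4877 -0.2182  0.0599]
2304 [ 0.4758 -0.2233  0.0592]
cap 400 [0.526  0.1484 0.1692] 0.5261421203613281 0.14877302944660187 0.025468729436397552
t 7.8 pos [ 0.476  -0.2228  0.2443] force [ 0.3  0.4 -1.2] yaw x 26.3 tilt 0.17 gap 93.8 gf 0.0
shift cm [ 20.95 -31.12  -0.52]
```

View pics/top1.png

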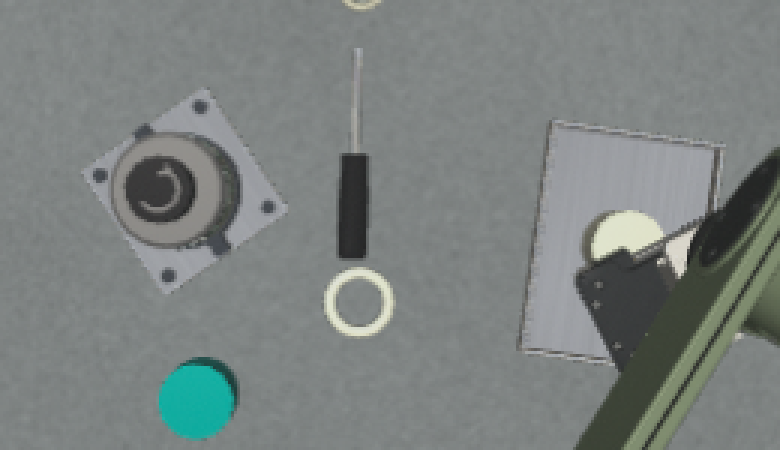

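The cup stands in the tray at (0.476,-0.223) with its top at 0.060 (crop (627,235)). The black cap shows at crop (160,188), i.e. (0.526,0.149), with its top at 0.169 as specified. Going back above the bottle.

```bash
python3 -m crank '[[9.4,2.7,-4,0,0],[9.4,5.4,-8,0,0],[9.4,8,-12,0,0],[9.4,10.7,-16,0,0],[9.4,13.4,-20,0,0],[9.4,16.1,-24,0,0],[9.4,18.8,-28,0,0],[9.4,20.9,-31.1,0,0],[9.4,20.9,-31.1,0,0],[9.4,20.9,-31.1,0,0],[9.4,20.9,-31.1,0,0]]'
python3 -c "
from h import *
w,T=wcam(); P=cloud(w,T)
p=P[(P[...,2]>.162)&(P[...,2]<.178)&(np.hypot(P[...,0]-.526,P[...,1]-.149)<.045)]
(x,y),r=cv2.minEnclosingCircle(p[:,:2].astype(np.float32)); print('cap',len(p),p.mean(0).round(4),x,y,r)
to(.526,.149,.147)"
```

```text
time_s: 8.9
tool_pos: [0.5258, 0.1468, 0.2443]
eef_rot: [3.059, 0.713, -0.005]
force: [0.5, -0.6, -0.3]
finger_gap: 0.996
gripper_force: 0.0
cap 2987 [0.5262 0.1495 0.1683] 0.525104820728302 0.14890837669372559 0.025378406047821045
t 8.95 pos [0.5261 0.1466 0.2448] force [-0.2 -0.8  0.5] yaw x 26.2 tilt 0.12 gap 94.0 gf 0.0
shift cm [ 0.12 -0.22  9.78]
```

```bash
python3 -m crank '[[9.4,0.1,-0.15,2,0],[9.4,0.1,-0.15,5,0],[9.4,0.1,-0.15,8,0],[9.4,0.1,-0.15,9.8,0],[9.4,0.1,-0.15,9.8,0],[9.4,0.1,-0.15,9.8,0],[8,0.1,-0.15,9.8,0],[6,0.1,-0.15,9.8,0],[4,0.1,-0.15,9.8,0],[4,0.1,-0.15,9.8,0],[4,0.1,-0.15,9.8,0],[4,0.1,-0.15,9.8,0]]' 40
python3 -c "
from h import *
to(.526,.149,.147)"
```

```text
time_s: 10.15
tool_pos: [0.5269, 0.1497, 0.1479]
eef_rot: [3.059, 0.715, 0.0]
force: [1.0, -1.5, 0.3]
finger_gap: 0.527
gripper_force: 40.3
t 10.15 pos [0.5269 0.1497 0.1479] force [ 1.  -1.5  0.3] yaw x 26.3 tilt 0.02 gap 49.5 gf 40.3
shift cm [-0.11  0.02  0.09]
```

Gripped at 49.5 mm with 40 N. Pressing down about 7 mm.

```bash
python3 -m crank '[[4,0,0,0.2,0],[4,0,0,0.4,0],[4,0,0,0.6,0],[4,0,0,0.7,0],[4,0,0,0.7,0],[4,0,0,0.7,0],[4,0,0,0.7,0]]'
python3 -c "
from h import *
to(.526,.149,.141)"
```

```text
time_s: 10.85
tool_pos: [0.527, 0.1497, 0.1426]
eef_rot: [3.059, 0.715, 0.001]
force: [-4.0, -1.8, 8.9]
finger_gap: 0.529
gripper_force: 40.0
t 10.85 pos [0.527  0.1497 0.1426] force [-4.  -1.8  8.9] yaw x 26.3 tilt 0.03 gap 49.8 gf 40.0
shift cm [-0.12  0.02  0.16]
```

Pressed 5.3 mm, with the force consistent with the spring. A little more, to about 6.5 mm.

```bash
python3 -m crank '[[4,0,0,0.1,0],[4,0,0,0.15,0],[4,0,0,0.15,0],[4,0,0,0.15,0]]'
python3 -c "
from h import *
to(.526,.149,.141)"
```

```text
time_s: 11.25
tool_pos: [0.527, 0.1497, 0.1413]
eef_rot: [3.059, 0.715, 0.001]
force: [-3.8, -1.0, 10.8]
finger_gap: 0.53
gripper_force: 40.0
t 11.25 pos [0.527  0.1497 0.1413] force [-3.8 -1.  10.8] yaw x 26.3 tilt 0.03 gap 49.8 gf 40.0
shift cm [-0.12  0.02  0.03]
```

6.6 mm at 10.8 N. Twisting anticlockwise (negative about the downward tool z).

```bash
python3 -m crank '[[4,0,0,0,-6],[4,0,0,0,-12],[4,0,0,0,-18],[4,0,0,0,-24],[4,0,0,0,-30],[4,0,0,0,-36],[4,0,0,0,-42],[4,0,0,0,-48],[4,0,0,0,-54],[4,0,0,0,-60],[4,0,0,0,-66],[4,0,0,0,-72]]'
python3 -c "
from h import *
to(.526,.149,.141); print(read_state()['wrist_torque'])"
```

```text
time_s: 12.45
tool_pos: [0.5276, 0.151, 0.1417]
eef_rot: [2.05, 2.381, 0.005]
force: [-3.9, 1.9, 11.3]
finger_gap: 0.528
gripper_force: 40.0
t 12.45 pos [0.5276 0.151  0.1417] force [-3.9  1.9 11.3] yaw x 98.5 tilt 0.18 gap 49.6 gf 40.0
shift cm [-0.18 -0.19  0.07]
[ 0.33953851  0.60192131 -0.02842941]
```

```bash
python3 -m crank '[[4,0,0,0,-72],[4,0,0,0,0]]' >/dev/null 2>&1 & 
wait; python3 -c "
from h import *
to(.526,.149,.141)"
```

```text
t 12.65 pos [0.5279 0.15   0.1417] force [-2.6 -2.1 10.7] yaw x 98.4 tilt 0.16 gap 49.8 gf 40.0
shift cm [-0.07 -0.2   0.07]
```

That call was a slip of mine: the extra rows turned the cap about 9° further and back, with no net change (yaw still 98°). Now a gentle lift, watching for resistance.

```bash
python3 -m crank '[[4,0,0,-0.2,0],[4,0,0,-0.4,0],[4,0,0,-0.6,0],[4,0,0,-0.8,0],[4,0,0,-1.0,0],[4,0,0,-1.2,0],[4,0,0,-1.2,0],[4,0,0,-1.2,0]]'
python3 -c "
from h import *
to(.526,.149,.250)"
```

```text
time_s: 13.45
tool_pos: [0.5269, 0.1497, 0.1511]
eef_rot: [2.055, 2.376, 0.0]
force: [2.0, 0.7, 2.1]
finger_gap: 0.528
gripper_force: 40.0
t 13.45 pos [0.5269 0.1497 0.1511] force [2.  0.7 2.1] yaw x 98.3 tilt 0.0 gap 49.6 gf 40.0
shift cm [-0.06 -0.1  -9.89]
```

No resistance above the locked height, so the cap is free. Lifting to about 10 cm.

```bash
python3 -m crank '[[4,0,0,-0.5,0],[4,0,0,-1.5,0],[4,0,0,-3,0],[4,0,0,-5,0],[4,0,0,-7,0],[4,0,0,-8.8,0],[4,0,0,-9.6,0],[4,0,0,-9.9,0],[4,0,0,-9.9,0],[4,0,0,-9.9,0],[4,0,0,-9.9,0],[4,0,0,-9.9,0]]'
python3 -c "
from h import *
c=cams.camera('scene'); cv2.imwrite('pics/s2.png',cv2.resize(c['pixels'][90:290,220:480],(780,600),interpolation=3))
to(.526,.149,.250)"
```

```text
time_s: 14.65
tool_pos: [0.5263, 0.1497, 0.2494]
eef_rot: [-2.054, -2.375, 0.002]
force: [-0.1, 0.3, -0.9]
finger_gap: 0.528
gripper_force: 40.0
t 14.7 pos [0.5265 0.1497 0.2496] force [ 0.  -0.1 -0.7] yaw x 98.3 tilt 0.08 gap 49.7 gf 40.0
shift cm [-0.06 -0.06 -0.04]
```

View pics/s2.png

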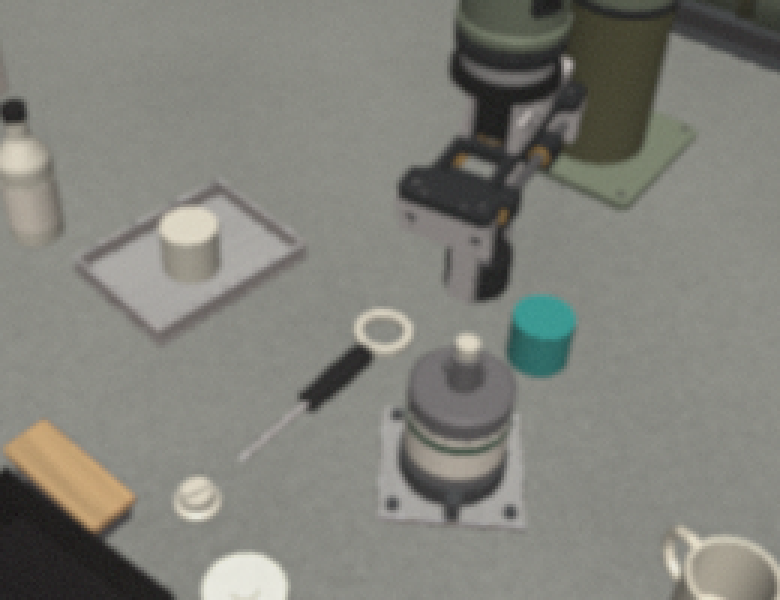

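The cap is in the fingers at crop (490,275), above the bare neck at (467,345). The cup stands in the tray at (190,243), and nothing else has moved. Handing in.

```bash
python3 -c "
from h import *
print(ticket.sign_off())"
```

```text
the job is handed in; nothing more can be done
None
```

The job is handed in (no verdict shown): the dosing cup stands mouth down in the tray, and the freed cap is gripped level about 10 cm above the bottle's neck, at 14.7 s of the 61 s allowed.

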